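# Find the high spot of a mill wheel on its centres

### The arm

A 6-joint arm with a two-finger parallel gripper is mounted at the origin on a cart in front of the work surface, level with it; the furniture and walls round the work are solid. World frame = base frame: x ahead of the robot, y to its left, z up, the work surface at z = 0. Lengths are in m, angles in rad, forces in N, time in s.
With the tool pointing down it reaches from about 0.225 to 0.725 m from the base axis. Payload 3.1 kg.
Tool frame: the origin (TCP) lies at the very end of the fingers, on their centre line; the grasp point (between the pads) lies 19 mm behind it; z points along the fingers, y is the direction in which the jaws open and shut (so a half turn about z gives the same grasp; the last joint's range is limited). The gripper opens to 85 mm and grips with 20 to 120 N. Pads are 22 mm wide; open, the fingers measure 114 mm over their backs; the gripper's body (76 mm by 85 mm) begins 54 mm behind the grasp point. The pads swing forward as they close: fully open they stand 13 mm farther back than shut.
Start: joints at [1.078, 0.048, 0.099, 1.622, 0, 1.443], TCP at [0.187, 0.49, 0.231] pointing down, gripper open.
Joint ranges: [-2.91, 2.91], [-0.99, 1.94], [-1.21, 1.42], [-2.12, 2.29], [-1.49, 1.47], [-3.14, 3.14]. Speed limits (rad/s): [2.79, 2.79, 3.14, 3.14, 3.14, 3.14].

### API

Orientations are given as a rotation vector (axis times angle).
In Python, from bench import arm, cams gives the robot as it stands. The module is installed in compiled form; this text tells all that it offers.
- The arm moves only by the tool play_rows, never from a script. Its argument "rows" is text: rows parted by semicolons, each of 5 numbers parted by spaces: the shift along the tool's x, y, z in cm, then the turn about the tool's z in rad, then the closure, from -1 (fully open) to 1 (shut). In form: dx dy dz spin grip; .... A call has 1 to 8 rows; each row is the pose to reach, as a shift and turn from the pose commanded when the call began, along the tool's axes at that moment; what a row does not reach only later rows make up. A row lasts 1/8 s, in which the tool goes at most 62.5 mm and 10.7 degrees, less where a joint would pass 70% of its speed; a pose out of reach is approached as far as the arm can. A call with a gripper value outside its range is refused whole. The fingers move at their own pace and stop on an object; "force" is the grip in N (left out, the last holds). Time passes only in rows, so rows that repeat a pose let the fingers close. It gives the time, the measured TCP pose, the force and the opening at its end, in the units of the state.
- arm.state(): the state, without advancing time (a new reading comes with each control period).
- cams.get_image(name): name is "scene" or "top" or "wrist"; returns the picture (480x640x3 uint8, red, green, blue); there is no depth.
- cams.camera_params(name): a dict with "camera_matrix" (3x3 intrinsics, pixels), "camera_from_world" (4x4, takes a point from world to camera coordinates); the wrist camera has in their place "hand_eye" (4x4, takes a point from camera to tool coordinates, whose origin is the TCP and whose axes are the flange's). Camera axes: x right, y up, looking along -z (the intrinsics and any distortion apply to the point x, -y, -z); pixel columns grow to the right and rows downward; lengths in m; the calibration is good to about 2 mm. A picture is of the moment at which its call begins: read the wrist's pose just before it. camera_params takes no time and is no camera call.
- arm.close_job(): hands the job in, once; it reports no verdict.
The state is a dict: "time": time; "q": joint angles; "qvel": joint speeds; "effort": joint torques, N m; "eef_pos": TCP position; "orientation": TCP orientation; "force": force on the tool from outside, world axes, zero at the start; "torque": the same for the moment, N m; "grip_width": finger opening in m.
Only numpy, scipy, OpenCV 4.12 (cv2) and the standard library are available. Lean on these libraries where they do the work, as an engineer would, in place of code of your own. Each camera call takes 0.05 s, during which the arm holds its last target.

### The job

The wheel of the hand mill stands between centres in the checking stand and runs out of true. Slide the gauge up to it until its sprung plunger is pushed about half-way in and let the gauge go there; then turn the wheel by its crank right through its low spot, watching the plunger swing, and leave it standing with its high spot under the plunger, where the plunger is pushed in farthest. Go gently: never drive the plunger to its stop, do not shift or tip the stand, which is not fastened down, and leave the other things on the worktop where they are.

Things in the scene. Friction and masses are not known exactly. Their poses are not given: they have to be found in the camera images.
- stand: Checking stand of grey and plain metal, 3.5 kg in all, standing loose on the worktop: a side force over about 20 N shifts or tips it. Origin under the upright spindle axis; z up; the gauge is on its -y side and looks along +y at the spindle. Base plate 160 mm (x), y -220 to +55 mm, 12 mm thick. Posts at x = +-48, y = 0 carry a bridge 118 by 22 mm, its top 110 mm up.
- wheel_axis (a point): Point on the spindle axis, 60 mm above the worktop, at the wheel's mid-height. The steel wheel (64 mm across, 16 mm thick) sits on the spindle 6 mm out of centre, so in one turn its rim at the gauge moves in and out by 12 mm. Which way its high spot lies from the crank differs each time and is not given.
- crank_grip (a point): Centre of the crank's upright wooden knob: 20 mm across, from 125 to 165 mm above the worktop, this point at 145 mm. The knob spins freely on its own pin and runs on a level circle of 45 mm radius round the spindle axis, above the bridge. The steel crank arm under it has its top at 122 mm.
- gauge_grip (a point): Where to hold the gauge carriage: on its upright round wooden post, 24 mm across, its top 114 mm above the worktop, this point at 92 mm. The carriage slides along the stand's y and stays where it is left (friction about 7 N). The dial, 60 mm across, its top 82 mm above the worktop, has its centre 52 mm from the post on the spindle's side.
- plunger_tip (a point): Foremost point of the plunger's round steel tip, 60 mm above the worktop, which meets the wheel's rim. While it touches, its y in the stand's frame is about -38 mm on the wheel's high spot and -26 mm on its low spot.
- plunger (a joint): How far the sprung plunger is pushed in, m: 0 fully out, 0.015 half-way, 0.030 at its hard stop; spring 1.2 N when out, 4.8 N at the stop. The dial's pointer turns 8 degrees clockwise from above per mm: 120 degrees left of the direction to the wheel when out, towards the wheel at half-way, 120 degrees right at the stop.
- gauge (a joint): Travel of the gauge carriage along the stand's +y, towards the wheel, m: 0 fully backed off, 0.050 fully forward. It starts between 0 and 0.010, clear of the wheel.
- crank (a joint): Turn of the spindle with crank and wheel, rad, counter-clockwise from above positive, two turns possible either way; at 0 the crank arm points along the stand's +y, away from the gauge; it starts within 0.3 of that. Friction about 0.15 N m; it stays where it is left.
- mug: Bystander: white handled mug, 89 mm tall; origin at the centre of its underside.
- glass: Bystander: clear drinking glass, 91 mm tall; origin at the centre of its underside.
- lemon_a: Bystander: smaller lemon, 71 mm long; origin at the centre of its underside.
- lemon_b: Bystander: larger lemon, 72 mm long; origin at the centre of its underside.
- garlic: Bystander: garlic bulb, 60 mm; origin at the centre of its underside.
- teaspoon: Bystander: steel teaspoon lying flat, 130 mm long; origin at the centre of its underside.
- nectarine: Bystander: nectarine, 67 mm; origin at the centre of its underside.

How it is judged:
By the outcome, as a careful person would: the job done as asked, in the order asked, and still so for the second after the job is handed in, with the robot touching nothing.
It also fails if it takes over 64 s, if anything falls off the work surface, if the arm or the gripper's body presses on something with over 40 N, if the wrist force passes 120 N, or if a joint passes its speed limit or range.

## Working session

There is one attempt and no reset: what is moved stays moved. The work goes in short steps, Python scripts to look and compute and a tool call to move; the robot and the scene stay as the last step left them, time stands still between calls to the robot, and variables do not carry over. Pictures are saved under pics/ and viewed, and the job is handed in when it is done.

Besides the shell and the picture viewer there is one more tool, called after "Call:" as name(argument=value, ...) on one line, values as JSON. play_rows: Moves the arm, as the interface text tells. Its arguments: {"type":"object","properties":{"rows":{"type":"string"},"force":{"type":"number"}},"required":["rows"]}

```bash
mkdir -p pics; cat > h.py <<'E'
import numpy as np, cv2
from bench import arm, cams
def snap(n,f):
    im=cams.get_image(n); cv2.imwrite('pics/'+f,im[:,:,::-1]); return im
def ray(n,u,v):
    p=cams.camera_params(n);K=np.array(p["camera_matrix"]);T=np.array(p["camera_from_world"])
    d=p.get("distortion",p.get("dist_coeffs"))
    uv=cv2.undistortPoints(np.array([[[u,v]]],float),K,None if d is None else np.array(d,float))[0,0]
    c=np.array([uv[0],-uv[1],-1.]);R=T[:3,:3];o=-R.T@T[:3,3]
    return o,R.T@c
def plane(n,u,v,z):
    o,d=ray(n,u,v);return o+d*(z-o[2])/d[2]
E
python3 - <<'E'
from h import *
for n in ("scene","top","wrist"):
    snap(n,n+'0.png')
    print(n,cams.camera_params(n))
print(arm.state())
E
```

```text
scene {'camera_matrix': array([[527.50907509,   0.        , 318.07113797],
       [  0.        , 527.50907509, 241.6452597 ],
       [  0.        ,   0.        ,   1.        ]]), 'camera_from_world': array([[-0.0876156 , -0.99611807,  0.00850305,  0.02275074],
       [ 0.82158669, -0.06743215,  0.56608146, -0.47499114],
       [-0.56331059,  0.05658356,  0.82430545, -0.83917963],
       [ 0.        ,  0.        ,  0.        ,  1.        ]])}
top {'camera_matrix': array([[581.90319959,   0.        , 311.57481205],
       [  0.        , 581.90319959, 233.10191713],
       [  0.        ,   0.        ,   1.        ]]), 'camera_from_world': array([[ 0.02975569, -0.99946832,  0.01332951, -0.04376688],
       [ 0.9906764 ,  0.03126238,  0.13260064, -0.508406  ],
       [-0.13294685,  0.00925961,  0.99107991, -1.22083573],
       [ 0.        ,  0.        ,  0.        ,  1.        ]])}
wrist {'camera_matrix': array([[427.29137639,   0.        , 321.34305534],
       [  0.        , 427.29137639, 233.6284773 ],
       [  0.        ,   0.        ,   1.        ]]), 'hand_eye': array([[-2.39301762
[... 265 characters left out ...]
0000000e+00,  0.00000000e+00,
         1.00000000e+00]])}
{'time': 0.15, 'q': array([1.07815128e+00, 4.86104541e-02, 9.79374766e-02, 1.62200334e+00,
       1.59681482e-05, 1.44299147e+00]), 'qvel': array([ 0.00067544, -0.00063283,  0.00338605, -0.00010065,  0.00039195,
       -0.00022189]), 'effort': array([ 1.23602065e-03, -3.39259565e+01,  3.20423698e+01,  1.53448951e-02,
       -1.36025901e-04, -9.91746845e-06]), 'eef_pos': array([0.18709942, 0.49001284, 0.2303604 ]), 'orientation': array([-5.69809390e-01, -3.08888534e+00,  2.80393763e-03]), 'force': array([ 0.48739224, -0.38692291, -1.57474885]), 'torque': array([-0.01260521, -0.01643393, -0.05514359]), 'grip_width': 0.08521098606428416}
```

View pics/scene0.png

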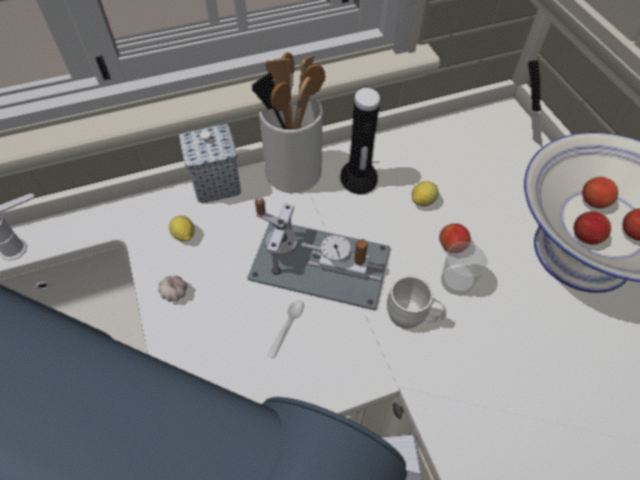

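View pics/top0.png

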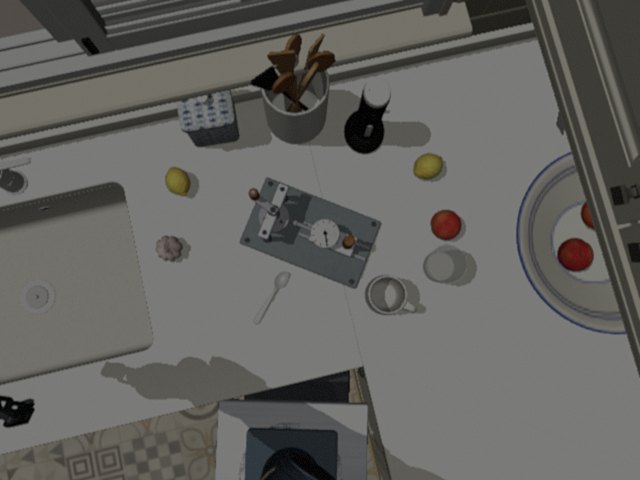

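View pics/wrist0.png

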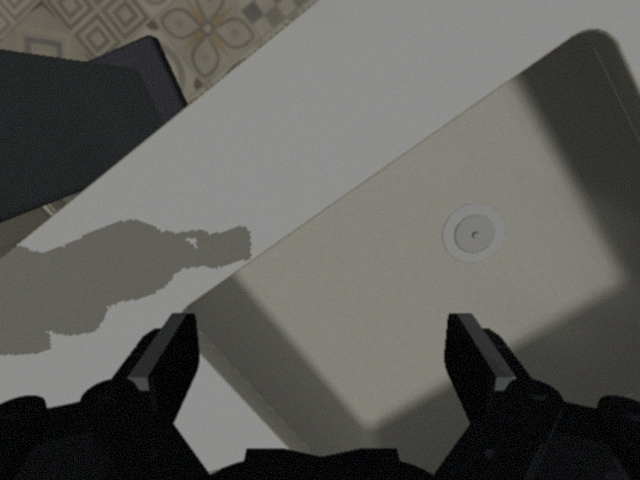

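```bash
python3 - <<'E'
from h import *
im=cv2.imread('pics/top0.png'); c=im[165:295,225:395]; cv2.imwrite('pics/topz.png',cv2.resize(c,None,fx=4.5,fy=4.5,interpolation=cv2.INTER_CUBIC))
hsv=cv2.cvtColor(im,cv2.COLOR_BGR2HSV)
m=cv2.inRange(hsv,(3,90,40),(22,255,255)); 
n,l,s,ce=cv2.connectedComponentsWithStats(m)
for i in range(1,n):
    if s[i,4]>15: print(s[i],ce[i])
E
```

```text
[268  34  31  23 185] [285.96216216  47.78918919]
[305  34  28  36 196] [315.91326531  51.83673469]
[300  61  19  29 183] [308.78688525  74.16939891]
[272  71  22  21 133] [281.45112782  78.94736842]
[290 102   7  10  35] [293.         106.45714286]
[249 189   9   9  36] [253.08333333 193.58333333]
[581 203  13  26 171] [586.66666667 215.88304094]
[431 210  30  30 438] [443.24657534 225.07762557]
[343 235  12  12  97] [348.5257732  240.86597938]
[558 239  22  26 190] [567.53157895 249.71578947]
[572 243  21  28 116] [587.19827586 257.03448276]
[352 370   9  33  59] [356.06779661 385.77966102]
[368 434  12  46  90] [373.05555556 456.67777778]
```

View pics/topz.png

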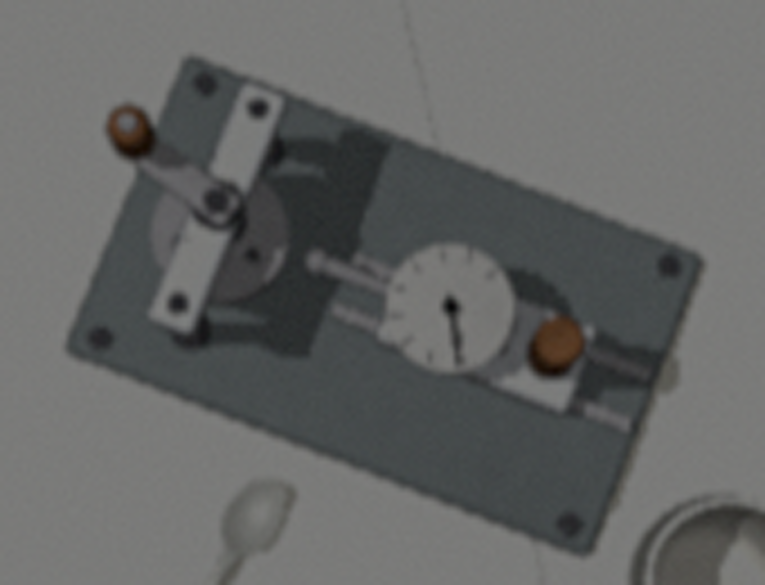

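```bash
python3 - <<'E'
from h import *
P=dict(c1=(190,57,.012),c2=(703,260,.012),c3=(590,556,.012),c4=(68,350,.012),hub=(216,201,.122),b1=(258,107,.11),b2=(178,303,.11),dial=(451,305,.082),post=(560,338,.114),knob=(127,117,.165),tip=(312,260,.06))
W={k:plane("top",225+a/4.5-.4,165+b/4.5-.4,z) for k,(a,b,z) in P.items()}
for k in W: print(k,W[k].round(4))
c=[W['c%d'%i] for i in (1,2,3,4)]
print([np.linalg.norm(c[i]-c[(i+1)%4]).round(4) for i in range(4)])
yh=(c[0]-c[1]+c[3]-c[2]);yh/=np.linalg.norm(yh);xh=np.array([yh[1],-yh[0],0])
m=sum(c)/4; O=m+yh*.0825; O[2]=0
print('O',O,'yh',yh,'ang',np.arctan2(yh[1],yh[0]))
for k in W: d=W[k]-O; print(k,(d@xh).round(4),(d@yh).round(4))
# scene: origin estimate for post/knob
im=cv2.imread('pics/scene0.png'); cv2.imwrite('pics/scz.png',cv2.resize(im[185:315,240:400],None,fx=4.5,fy=4.5,interpolation=cv2.INTER_CUBIC))
E
```

```text
c1 [0.6344 0.0747 0.012 ]
c2 [ 0.5411 -0.1802  0.012 ]
c3 [ 0.395  -0.1277  0.012 ]
c4 [0.4871 0.1281 0.012 ]
hub [0.5436 0.0525 0.122 ]
b1 [0.5896 0.0359 0.11  ]
b2 [0.4987 0.0685 0.11  ]
dial [ 0.5055 -0.0551  0.082 ]
post [ 0.4877 -0.1034  0.114 ]
knob [0.5718 0.0898 0.165 ]
tip [0.5278 0.0101 0.06  ]
[np.float64(0.2715), np.float64(0.1553), np.float64(0.2718), np.float64(0.1567)]
O [0.54255316 0.05127995 0.        ] yh [0.34109464 0.94002896 0.        ] ang 1.222715195659358
c1 0.0784 0.0534
c2 0.0776 -0.2181
c3 -0.0776 -0.2186
c4 -0.0784 0.0533
hub 0.0006 0.0016
b1 0.0495 0.0016
b2 -0.0471 0.0013
dial 0.0014 -0.1127
post 0.0012 -0.1641
knob 0.0143 0.0462
tip 0.0001 -0.0438
```

View pics/scz.png

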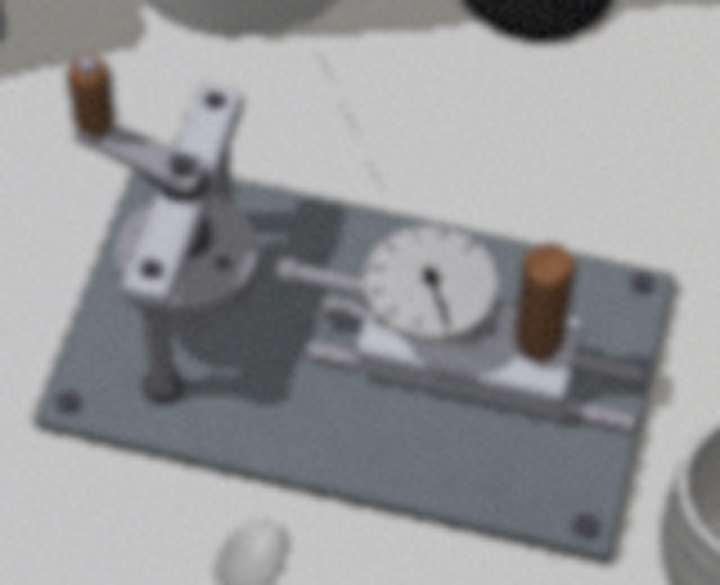

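```bash
python3 - <<'E'
from h import *
im=cv2.imread('pics/top0.png'); c=im[195:240,250:300]; c=cv2.convertScaleAbs(c,alpha=1.6)
cv2.imwrite('pics/whz.png',cv2.resize(c,None,fx=12,fy=12,interpolation=cv2.INTER_CUBIC))
p=cams.camera_params("top");K=p["camera_matrix"];T=p["camera_from_world"]
X=T@np.array([.5433,.0526,.068,1]);print((K[0,0]*X[0]/-X[2]+K[0,2]-250)*12,(K[1,1]*-X[1]/-X[2]+K[1,2]-195)*12, K[0,0]/-X[2]*.032*12)
E
```

```text
287.126579230257 226.45525351508263 182.38125668737632
```

View pics/whz.png

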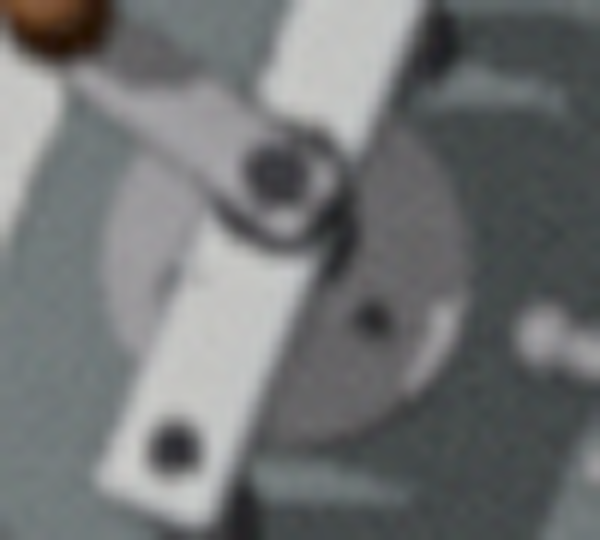

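Call:
play_rows(rows="-6 -5.4 0 0 0; -12 -10.8 0 0 0.15; -18 -16.3 0 0 0.15; -24 -21.8 0 0 0.15; -30 -27.2 0 0 0.15; -36 -32.7 0 0 0.15; -42 -38.1 0 -0.01 0.15; -46 -41.7 0 -0.017 0.15", force=20)

```text
time: 1.15
eef_pos: [0.414, 0.0426, 0.2312]
orientation: [0.544, 3.094, 0.001]
force: [0.6, 1.2, 0.2]
grip_width: 0.0366
```

Call:
play_rows(rows="-3.2 -3 0 0 0.15; -3.2 -3 0 0 0.15; -3.2 -3 0 0 0.15; -3.2 -3 0 0 0.15")

```text
time: 1.65
eef_pos: [0.4329, 0.0065, 0.2314]
orientation: [-0.541, -3.095, -0.0]
force: [-0.1, -0.1, 0.6]
grip_width: 0.0367
```

```bash
cat >> h.py <<'E'
def axes():
    from scipy.spatial.transform import Rotation as Ro
    s=arm.state(); return s, np.array(s["eef_pos"]), Ro.from_rotvec(s["orientation"]).as_matrix()
YH=np.array([np.cos(1.2227),np.sin(1.2227),0]);XH=np.array([YH[1],-YH[0],0]);O=np.array([.5433,.0526,0])
def rel(xy,z):
    s,p,R=axes();print('t',s['time'],'tcp',p.round(4),'F',np.round(s['force'],2),'w',round(s['grip_width'],4),'yaw y',np.arctan2(R[1,1],R[0,1]).round(4),'z',R[:,2].round(3),'q',np.round(s['q'],2))
    d=R.T@(np.array([xy[0],xy[1],z])-p);print('need cm',(100*d).round(2))
E
python3 - <<'E'
from h import *
rel((.4877,-.1034),.088)
snap('wrist','w1.png');
E
```

```text
t 1.65 tcp [0.4329 0.0065 0.2314] F [-0.08 -0.08  0.62] w 0.0367 yaw y 1.2249 z [-0.  0. -1.] q [-0.14 -0.19 -0.13  1.64  0.    0.21]
need cm [-8.89 -8.48 14.33]
```

View pics/w1.png

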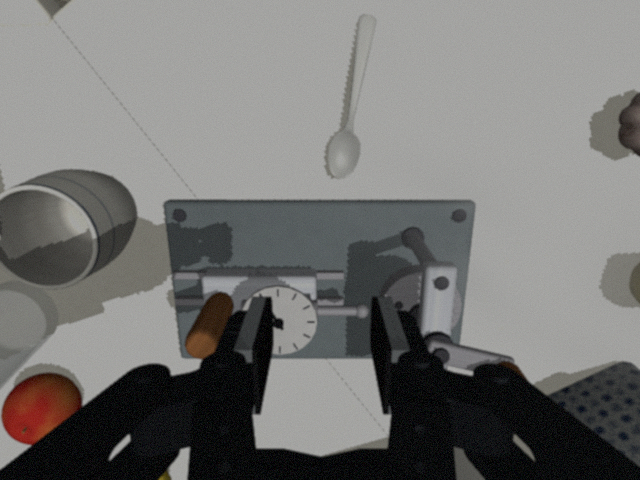

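Call:
play_rows(rows="-4.5 -4.2 0 0 0.15; -8.9 -8.5 0 0 0.15; -8.9 -8.5 3 0 0.15; -8.9 -8.5 7 0 0.15; -8.9 -8.5 9 0 0.15; -8.9 -8.5 9 0 0.15; -8.9 -8.5 9 0 0.15")

```text
time: 2.58
eef_pos: [0.4886, -0.1043, 0.1426]
orientation: [0.541, 3.093, -0.0]
force: [-0.0, -0.3, -0.1]
grip_width: 0.0362
```

```bash
python3 - <<'E'
from h import *
rel((.4877,-.1034),.088)
snap('wrist','w2.png');snap('top','t2.png')
E
```

```text
t 2.575 tcp [ 0.4886 -0.1043  0.1426] F [-0.05 -0.25 -0.08] w 0.0362 yaw y 1.2243 z [ 0.002 -0.001 -1.   ] q [-0.34 -0.02 -0.15  1.44  0.    0.  ]
need cm [0.13 0.06 5.46]
```

View pics/w2.png

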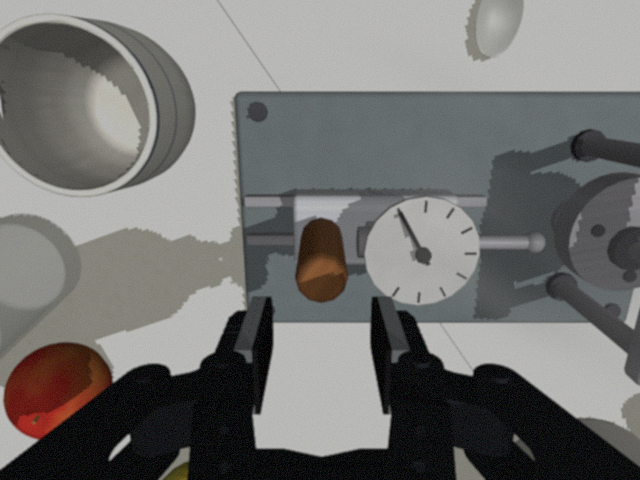

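View pics/t2.png

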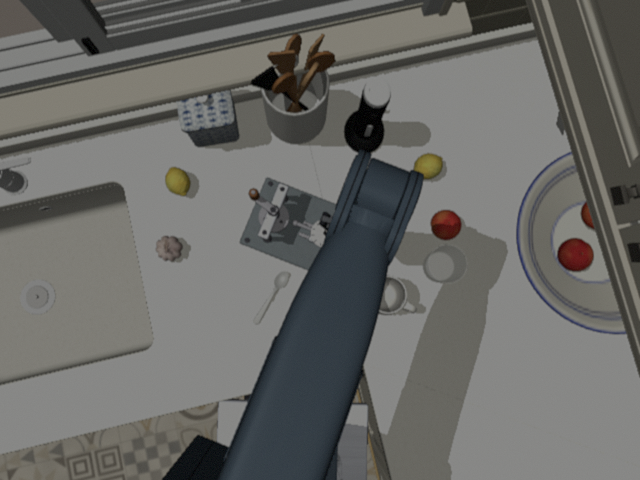

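```bash
cat >> h.py <<'E'
def wplane(u,v,z):
    s,p,R=axes();c=cams.camera_params("wrist");K=c["camera_matrix"];H=c["hand_eye"]
    r=H[:3,:3]@np.array([(u-K[0,2])/K[0,0],-(v-K[1,2])/K[1,1],-1]);d=R@r;o=p+R@H[:3,3]
    return o+d*(z-o[2])/d[2]
def dial(im,uv):  # pointer angle: uv centre approx
    pass
E
python3 - <<'E'
from h import *
for n,u,v,z in (('post',321,280,.114),('dial',422,251,.082),('tip',545,243,.06)):
    w=wplane(u,v,z);print(n,w,((w-O)@XH).round(4),((w-O)@YH).round(4))
s,p,R=axes();print(R.T@(wplane(321,280,.114)-p))
E
```

```text
post [ 0.4872515  -0.10520575  0.114     ] 0.0011 -0.1675
dial [ 0.50318652 -0.0564224   0.082     ] -0.0005 -0.1162
tip [0.53158834 0.01198105 0.06      ] 0.0028 -0.0422
[ 0.00173478 -0.00099621  0.02918026]
```

Call:
play_rows(rows="0.15 -0.1 2.5 0 0.15; 0.15 -0.1 5.2 0 0.15; 0.15 -0.1 5.2 0 0.15; 0.15 0.5 5.2 0 0.15; 0.15 1 5.2 0 0.15; 0.15 1.4 5.2 0 0.15; 0.15 1.4 5.2 0 0.15")

```text
time: 3.55
eef_pos: [0.4919, -0.0934, 0.0911]
orientation: [0.544, 3.092, -0.01]
force: [-2.7, -4.9, 0.3]
grip_width: 0.0363
```

```bash
python3 - <<'E'
from h import *
rel((.4877,-.1034),.088)
snap('wrist','w3.png')
E
```

```text
t 3.55 tcp [ 0.4919 -0.0934  0.0911] F [-2.65 -4.9   0.32] w 0.0363 yaw y 1.2222 z [ 0.001 -0.006 -1.   ] q [-0.32 -0.   -0.23  1.34 -0.01  0.03]
need cm [ 0.06 -1.08  0.32]
```

View pics/w3.png

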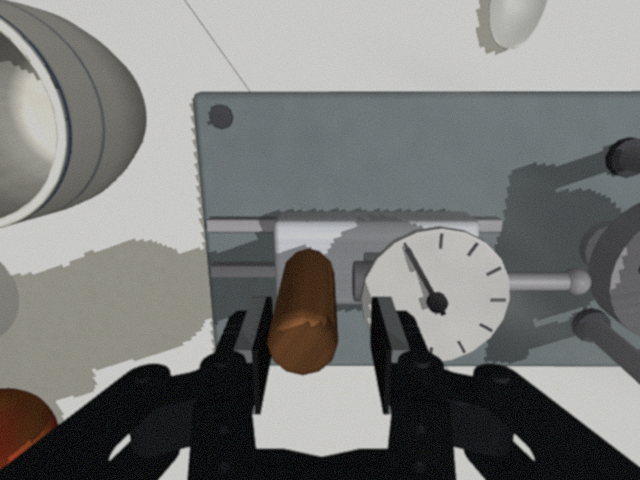

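Call:
play_rows(rows="0 0.3 0 0 0.15; 0 0.6 0 0 0.15; 0 0.9 0 0 0.15; 0 1.2 0 0 0.15; 0 1.2 0 0 0.15")

```text
time: 4.22
eef_pos: [0.4956, -0.0831, 0.0911]
orientation: [0.546, 3.092, -0.013]
force: [-3.0, -7.5, 0.4]
grip_width: 0.0363
```

```bash
python3 - <<'E'
from h import *
rel((.4877,-.1034),.088)
snap('wrist','w4.png')
E
```

```text
t 4.225 tcp [ 0.4956 -0.0831  0.0911] F [-2.98 -7.54  0.38] w 0.0363 yaw y 1.2215 z [ 0.    -0.008 -1.   ] q [-0.29  0.   -0.23  1.34 -0.01  0.05]
need cm [ 0.05 -2.17  0.33]
```

View pics/w4.png

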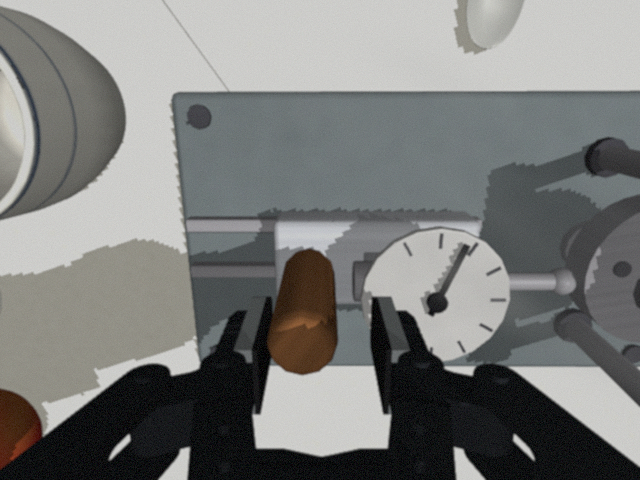

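Call:
play_rows(rows="0 0.3 0 0 0.15; 0 0.55 0 0 0.15; 0 0.75 0 0 0.15; 0 0.75 0 0 0.15")

```text
time: 4.78
eef_pos: [0.498, -0.0765, 0.0911]
orientation: [0.546, 3.092, -0.014]
force: [-3.6, -9.0, 0.8]
grip_width: 0.0361
```

```bash
python3 - <<'E'
from h import *
rel((.4877,-.1034),.088)
snap('wrist','w5.png')
E
```

```text
t 4.775 tcp [ 0.498  -0.0765  0.0911] F [-3.56 -9.04  0.77] w 0.0361 yaw y 1.2212 z [-0.    -0.009 -1.   ] q [-0.28  0.01 -0.22  1.34 -0.01  0.07]
need cm [ 0.05 -2.88  0.33]
```

View pics/w5.png

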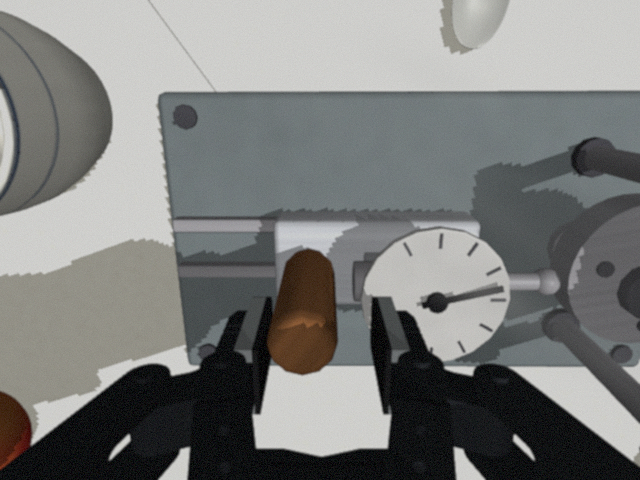

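Call:
play_rows(rows="0 0.1 0 0 0.15; 0 0.17 0 0 0.15; 0 0.17 0 0 0.15; 0 -0.3 0 0 0.15; 0 -0.6 0 0 0.15; 0 -0.6 0 0 0.15")

```text
time: 5.58
eef_pos: [0.4964, -0.0783, 0.0898]
orientation: [0.543, 3.093, 0.001]
force: [-0.4, 0.8, 0.6]
grip_width: 0.0363
```

```bash
python3 - <<'E'
from h import *
rel((.4877,-.1034),.088)
snap('wrist','w6.png')
E
```

```text
t 5.575 tcp [ 0.4964 -0.0783  0.0898] F [-0.36  0.84  0.61] w 0.0363 yaw y 1.2231 z [ 0.001  0.    -1.   ] q [-0.29  0.01 -0.23  1.34  0.    0.06]
need cm [-0.04 -2.66  0.18]
```

View pics/w6.png

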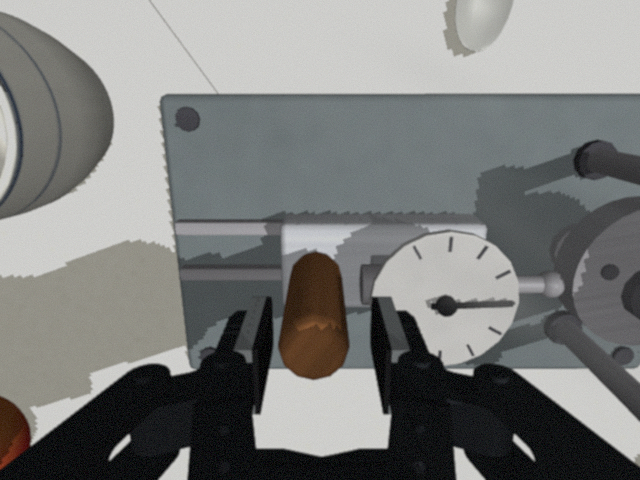

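Call:
play_rows(rows="0 0.1 0 0 0; 0 0.1 -4 0 0; 0 0.1 -8 0 0; 0 0.1 -12 -0.1 0; 0 0.1 -12.5 -0.28 0; 0 0.1 -12.5 -0.46 0; 0 0.1 -12.5 -0.64 0; 0 0.1 -12.5 -0.82 0")

```text
time: 6.62
eef_pos: [0.4964, -0.0772, 0.2143]
orientation: [-0.745, 3.052, 0.0]
force: [0.0, 1.0, -0.5]
grip_width: 0.0423
```

Call:
play_rows(rows="0 0 0 -0.18 0; 0 0 0 -0.36 0; 0 0 0 -0.54 0; 0 0 0 -0.72 0; 0 0 0 -0.9 0; 0 0 0 -0.93 0; 0 0 0 -0.93 0")

```text
time: 7.5
eef_pos: [0.4963, -0.0774, 0.2143]
orientation: [-2.024, 2.403, 0.0]
force: [-0.3, -0.3, -0.0]
grip_width: 0.0426
```

```bash
python3 - <<'E'
from h import *
rel((.571,.0888),.135)
snap('wrist','w7.png');snap('top','t7.png');snap('scene','s7.png')
E
```

```text
t 7.5 tcp [ 0.4963 -0.0774  0.2143] F [-0.31 -0.28 -0.03] w 0.0426 yaw y 2.9711 z [-0.  0. -1.] q [-0.29 -0.01  0.    1.59  0.   -1.69]
need cm [-17.64  -4.54   7.93]
```

View pics/w7.png

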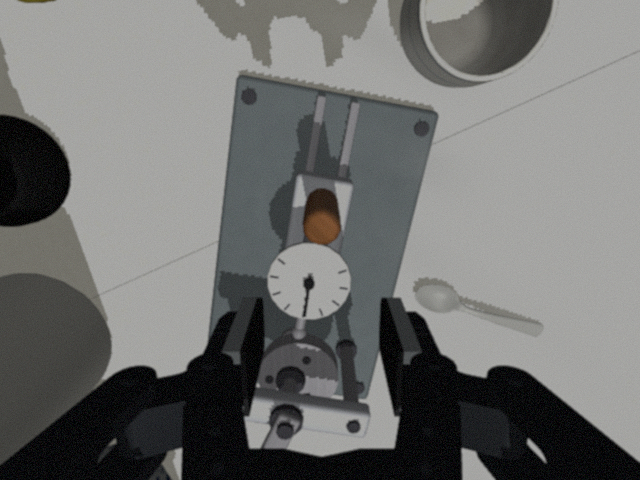

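View pics/t7.png

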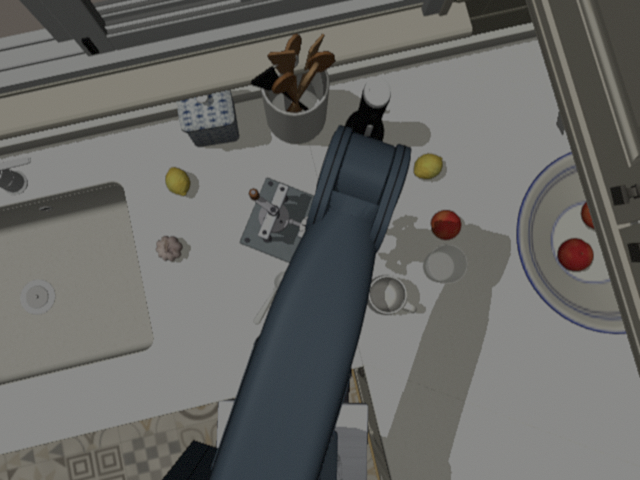

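View pics/s7.png

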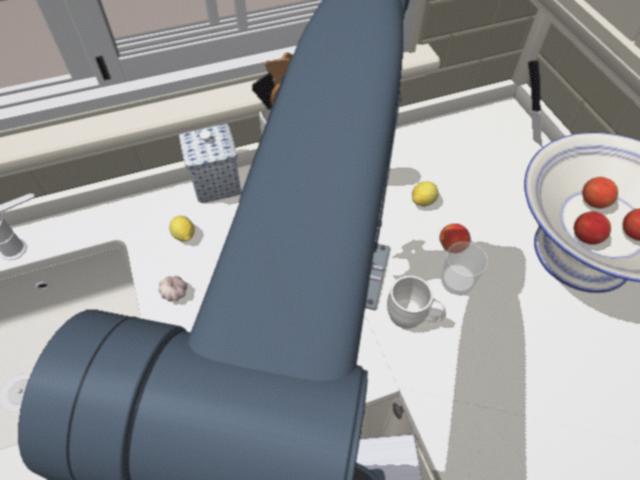

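Call:
play_rows(rows="-5 -1.3 0 0 0; -10 -2.6 0 0 0; -15 -3.9 0 0 0; -17.6 -4.5 0 0 0; -17.6 -4.5 0 0 0; -17.6 -4.5 0.5 0 0; -17.6 -4.5 0.5 0 0")

```text
time: 8.52
eef_pos: [0.5696, 0.0873, 0.2087]
orientation: [2.024, -2.401, -0.001]
force: [-0.2, -0.3, -0.5]
grip_width: 0.0427
```

```bash
python3 - <<'E'
from h import *
rel((.571,.0888),.135)
snap('wrist','w8.png')
E
```

```text
t 8.525 tcp [0.5696 0.0873 0.2087] F [-0.22 -0.27 -0.54] w 0.0427 yaw y 2.9713 z [-0.001 -0.    -1.   ] q [ 0.04  0.18  0.2   1.59 -0.   -1.36]
need cm [-0.17 -0.12  7.37]
```

View pics/w8.png

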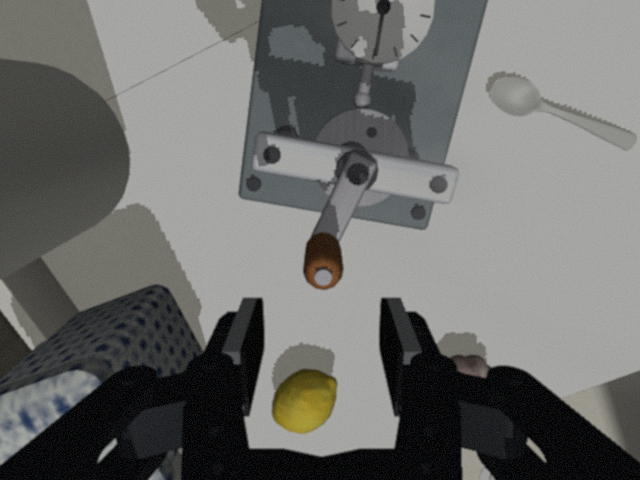

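```bash
python3 - <<'E'
from h import *
w=wplane(323,277,.165);print('knob',w); d=w-O; print(np.hypot(d[0],d[1]),np.arctan2(d[1],d[0]),'crank',np.arctan2(d[1],d[0])-1.2227)
h=wplane(358,173,.124);print('hub',h)
for z in (.1,.14): print('boxtop near corners',plane('top',237,126,z),plane('top',187,132,z),plane('top',192,146,0),plane('top',238,140,0), wplane(165,290,z))
s,p,R=axes();print(R.T@(w-p))
E
```

```text
knob [0.56936686 0.0896819  0.165     ]
0.045327122929370335 0.9580907463039053 crank -0.26460925369609456
hub [0.54356269 0.05097146 0.124     ]
boxtop near corners [0.72153754 0.13499803 0.1       ] [0.70506181 0.23840829 0.1       ] [0.70364777 0.24692368 0.        ] [0.7210776  0.14407851 0.        ] [0.67611264 0.10944904 0.1       ]
boxtop near corners [0.70867188 0.12985201 0.14      ] [0.69275563 0.22975071 0.14      ] [0.70364777 0.24692368 0.        ] [0.7210776  0.14407851 0.        ] [0.65707628 0.09346978 0.14      ]
[-0.00227036  0.0007319   0.04399168]
```

Call:
play_rows(rows="-0.2 0 3 0 0; -0.2 0 6 0 0; -0.2 0 7.4 0 0; -0.2 0 7.4 0 0; -0.2 0 7.4 0 0.38; -0.2 0 7.4 0 0.38; -0.2 0 7.4 0 0.38")

```text
time: 9.45
eef_pos: [0.5712, 0.0904, 0.1364]
orientation: [-2.026, 2.399, -0.002]
force: [-0.7, 0.5, -0.1]
grip_width: 0.0267
```

```bash
python3 - <<'E'
from h import *
rel((.570,.0892),.135)
snap('wrist','w9.png')
E
```

```text
t 9.45 tcp [0.5712 0.0904 0.1364] F [-0.71  0.46 -0.12] w 0.0267 yaw y 2.973 z [ 0.002  0.    -1.   ] q [ 0.04  0.18  0.06  1.44  0.   -1.36]
need cm [0.14 0.1  0.14]
```

View pics/w9.png

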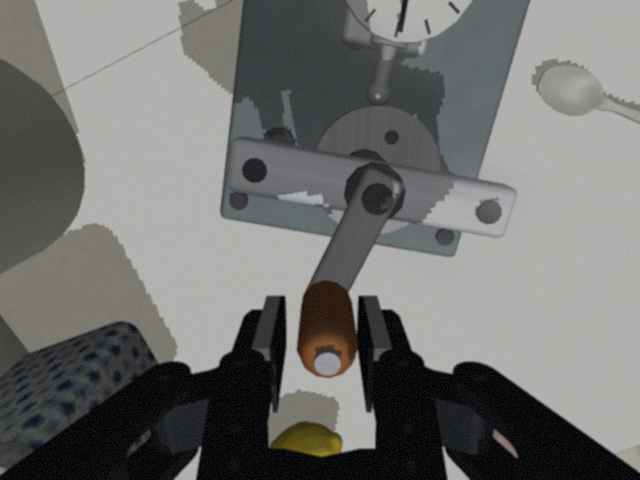

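```bash
cat >> h.py <<'E'
def plan(c_list,yaw_list,r=.045,z=.1355):
    s,p,R=axes();y0=np.arctan2(R[1,1],R[0,1])
    d=p-O; print('t',s['time'],'tool polar r',np.hypot(d[0],d[1]).round(4),'c',((np.arctan2(d[1],d[0])-1.2227+np.pi)%(2*np.pi)-np.pi).round(3),'z',p[2].round(4),'F',np.round(s['force'],1),'yaw',y0.round(3),'q6',s['q'][5].round(2),'w',s['grip_width'])
    for c,y in zip(c_list,yaw_list):
        t=O+r*np.array([np.cos(1.2227+c),np.sin(1.2227+c),0]);t[2]=z
        v=100*R.T@(t-p); sp=-((y-y0+np.pi)%(2*np.pi)-np.pi)
        print('%.1f %.1f %.1f %.2f'%(round(v[0],2),round(v[1],2),v[2],sp) if 0 else '%.2f %.2f %.2f %.2f 0.38;'%(*v,sp),end=' ')
    print()
# yaw law: yaw = 2.973 + .83*(c-c0), c0=-.27
def yl(c): return 2.973+.83*(np.asarray(c)+.27)
def imp(c): return plan(c,yl(c))
E
python3 - <<'E'
from h import *
imp(-.27-.1*np.arange(1,9))
E
```

```text
t 9.5 tool polar r 0.0469 c -0.285 z 0.1362 F [ 0.5 -0.1 -0.5] yaw 2.973 q6 -1.36 w 0.026406502873594504
0.36 -0.25 0.07 0.08 0.38; 0.61 -0.62 0.07 0.17 0.38; 0.90 -0.96 0.07 0.25 0.38; 1.23 -1.28 0.07 0.33 0.38; 1.58 -1.56 0.07 0.42 0.38; 1.96 -1.80 0.07 0.50 0.38; 2.36 -2.00 0.07 0.58 0.38; 2.78 -2.17 0.07 0.66 0.38;
```

Call:
play_rows(rows="0.25 -0.25 0 0.08 0.38; 0.6 -0.6 0 0.17 0.38; 0.9 -0.95 0 0.25 0.38; 1.2 -1.3 0 0.33 0.38; 1.6 -1.55 0 0.42 0.38; 1.95 -1.8 0 0.5 0.38; 2.35 -2 0 0.58 0.38; 2.8 -2.15 0 0.66 0.38")

```text
time: 10.5
eef_pos: [0.5859, 0.0609, 0.1356]
orientation: [1.137, -2.928, -0.006]
force: [-3.3, 2.8, 2.2]
grip_width: 0.0263
```

```bash
python3 - <<'E'
from h import *
snap('wrist','w10.png')
imp(-1.07-.1*np.arange(1,9))
E
```

```text
t 10.55 tool polar r 0.0435 c -1.049 z 0.1357 F [-1.8  2.4  2.2] yaw 2.309 q6 -0.75 w 0.02624765938165452
0.19 -0.52 0.02 0.08 0.38; 0.49 -0.86 0.02 0.17 0.38; 0.82 -1.16 0.01 0.25 0.38; 1.19 -1.42 0.01 0.33 0.38; 1.57 -1.65 0.01 0.42 0.38; 1.98 -1.84 0.01 0.50 0.38; 2.41 -1.99 0.01 0.58 0.38; 2.84 -2.09 0.01 0.66 0.38;
```

View pics/w10.png

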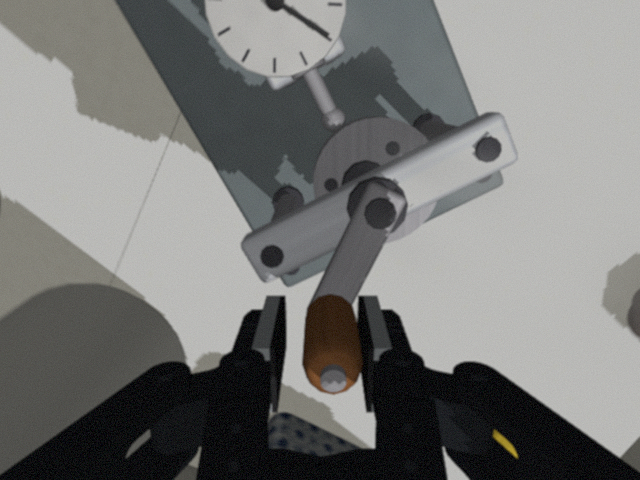

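Call:
play_rows(rows="0.2 -0.5 0 0.08 0.38; 0.5 -0.85 0 0.17 0.38; 0.8 -1.15 0 0.25 0.38; 1.2 -1.4 0 0.33 0.38; 1.55 -1.65 0 0.42 0.38; 2 -1.85 0 0.5 0.38; 2.4 -2 0 0.58 0.38; 2.85 -2.1 0 0.66 0.38")

```text
time: 11.55
eef_pos: [0.5806, 0.0265, 0.1357]
orientation: [-0.129, 3.138, 0.007]
force: [-0.1, 4.5, 0.3]
grip_width: 0.0266
```

```bash
python3 - <<'E'
from h import *
snap('wrist','w11.png')
imp(-1.87-.1*np.arange(1,9))
E
```

```text
t 11.6 tool polar r 0.0457 c -1.85 z 0.1358 F [-1.5  3.1  1.1] yaw 1.651 q6 -0.15 w 0.026230253066435866
0.42 -0.35 0.02 0.09 0.38; 0.77 -0.63 0.02 0.17 0.38; 1.14 -0.89 0.02 0.25 0.38; 1.54 -1.10 0.02 0.34 0.38; 1.96 -1.27 0.02 0.42 0.38; 2.39 -1.40 0.02 0.50 0.38; 2.83 -1.49 0.02 0.59 0.38; 3.28 -1.53 0.02 0.67 0.38;
```

View pics/w11.png

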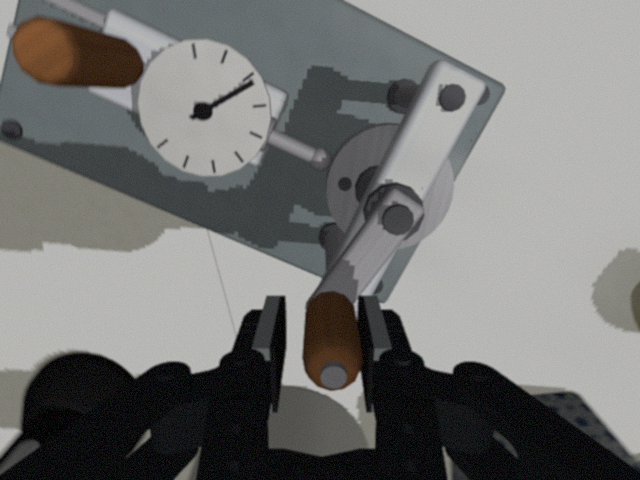

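Call:
play_rows(rows="0.4 -0.35 0 0.09 0.38; 0.75 -0.65 0 0.17 0.38; 1.15 -0.9 0 0.25 0.38; 1.55 -1.1 0 0.34 0.38; 1.95 -1.3 0 0.42 0.38; 2.4 -1.4 0 0.5 0.38; 2.85 -1.5 0 0.59 0.38; 3.3 -1.55 0 0.67 0.38")

```text
time: 12.6
eef_pos: [0.5502, 0.0081, 0.1357]
orientation: [0.908, 3.005, 0.007]
force: [3.8, 6.3, -0.4]
grip_width: 0.0264
```

```bash
python3 - <<'E'
from h import *
snap('wrist','w12.png')
imp(-2.67-.1*np.arange(1,9))
E
```

```text
t 12.65 tool polar r 0.0452 c -2.653 z 0.1358 F [ 1.4  3.5 -0.1] yaw 0.982 q6 0.48 w 0.026721254234433733
0.42 -0.32 0.02 0.08 0.38; 0.80 -0.56 0.02 0.17 0.38; 1.20 -0.76 0.02 0.25 0.38; 1.63 -0.92 0.02 0.33 0.38; 2.06 -1.03 0.02 0.42 0.38; 2.50 -1.11 0.02 0.50 0.38; 2.95 -1.13 0.02 0.58 0.38; 3.40 -1.12 0.02 0.66 0.38;
```

View pics/w12.png

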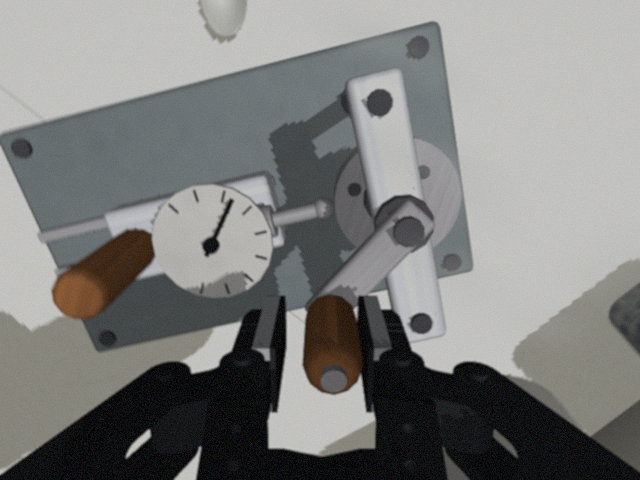

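Call:
play_rows(rows="0.4 -0.3 0 0.08 0.38; 0.8 -0.55 0 0.17 0.38; 1.2 -0.75 0 0.25 0.38; 1.65 -0.9 0 0.33 0.38; 2.05 -1.05 0 0.42 0.38; 2.5 -1.1 0 0.5 0.38; 2.95 -1.15 0 0.58 0.38; 3.4 -1.1 0 0.66 0.38")

```text
time: 13.65
eef_pos: [0.5175, 0.0167, 0.1358]
orientation: [1.832, 2.546, 0.008]
force: [8.1, 2.6, -4.0]
grip_width: 0.0266
```

```bash
python3 - <<'E'
from h import *
snap('wrist','w13.png')
imp(-3.47-.1*np.arange(1,9))
E
```

```text
t 13.7 tool polar r 0.0444 c 2.851 z 0.1357 F [ 4.5  3.6 -2.4] yaw 0.321 q6 1.15 w 0.026792639254720904
0.50 -0.37 0.02 0.09 0.38; 0.91 -0.55 0.02 0.17 0.38; 1.34 -0.69 0.02 0.25 0.38; 1.78 -0.79 0.02 0.34 0.38; 2.22 -0.85 0.02 0.42 0.38; 2.67 -0.86 0.02 0.50 0.38; 3.12 -0.82 0.02 0.59 0.38; 3.56 -0.74 0.02 0.67 0.38;
```

View pics/w13.png

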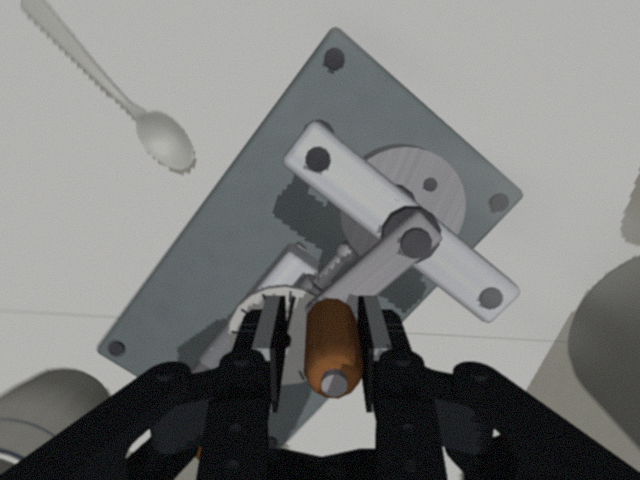

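Call:
play_rows(rows="0.5 -0.35 0 0.09 0.38; 0.9 -0.55 0 0.17 0.38; 1.35 -0.7 0 0.25 0.38; 1.8 -0.8 0 0.34 0.38; 2.2 -0.85 0 0.42 0.38; 2.65 -0.85 0 0.5 0.38; 3.1 -0.8 0 0.59 0.38; 3.55 -0.75 0 0.67 0.38")

```text
time: 14.7
eef_pos: [0.4997, 0.0455, 0.1358]
orientation: [2.566, 1.798, 0.006]
force: [7.8, -3.3, -3.9]
grip_width: 0.0264
```

```bash
python3 - <<'E'
from h import *
snap('wrist','w14.png')
imp(-4.27-.1*np.arange(1,9))
E
```

```text
t 14.75 tool polar r 0.0444 c 2.068 z 0.1358 F [ 6.  -2.9 -3.4] yaw -0.35 q6 1.88 w 0.02649716913757854
0.61 -0.34 0.02 0.08 0.38; 1.04 -0.47 0.02 0.16 0.38; 1.48 -0.55 0.02 0.25 0.38; 1.93 -0.60 0.02 0.33 0.38; 2.38 -0.59 0.02 0.41 0.38; 2.82 -0.55 0.02 0.49 0.38; 3.26 -0.45 0.02 0.58 0.38; 3.69 -0.32 0.02 0.66 0.38;
```

View pics/w14.png

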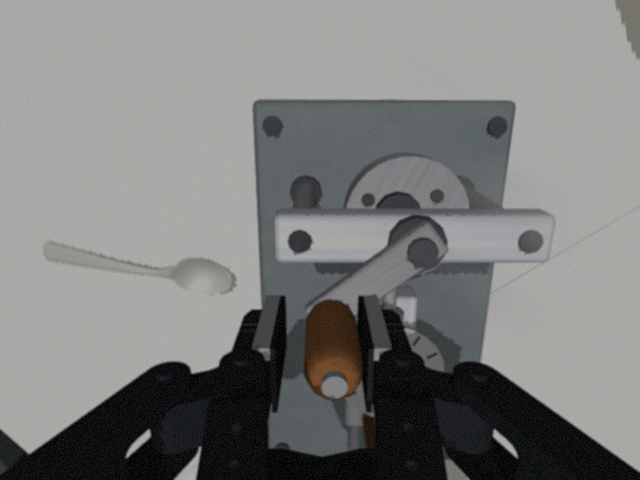

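Call:
play_rows(rows="0.6 -0.35 0 0.08 0.38; 1.05 -0.45 0 0.16 0.38; 1.5 -0.55 0 0.25 0.38; 1.95 -0.6 0 0.33 0.38; 2.4 -0.6 0 0.41 0.38; 2.8 -0.55 0 0.49 0.38; 3.25 -0.45 0 0.55 0.38; 3.7 -0.3 0 0.6 0.38")

```text
time: 15.75
eef_pos: [0.5101, 0.079, 0.1359]
orientation: [2.98, 0.958, 0.009]
force: [10.1, -6.5, -4.8]
grip_width: 0.0267
```

```bash
python3 - <<'E'
from h import *
snap('wrist','w15.png')
c=-5.07-.1*np.arange(1,6);plan(c,[-.95-.04*i for i in range(1,6)])
E
```

```text
t 15.8 tool polar r 0.0426 c 1.217 z 0.136 F [ 9.4 -5.  -4.3] yaw -0.949 q6 2.55 w 0.026142424618167792
0.40 -0.32 0.04 0.04 0.38; 0.85 -0.36 0.05 0.08 0.38; 1.30 -0.36 0.05 0.12 0.38; 1.74 -0.31 0.05 0.16 0.38; 2.18 -0.22 0.05 0.20 0.38;
```

View pics/w15.png

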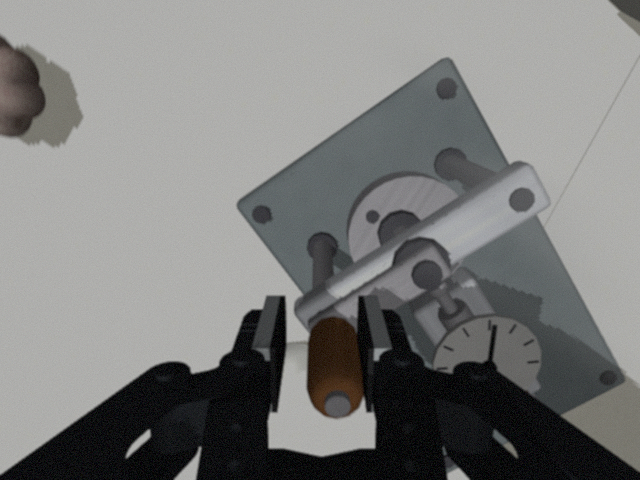

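Call:
play_rows(rows="0 0 0 0 0; 0 0 0 0 -0.2; 0 0 0 0 -0.2; 0 0 -3 0 -0.2; 0 0 -6.5 0 -0.2; 0 0 -6.5 -0.18 -0.2; 0 0 -6.5 -0.36 -0.2; 0 0 -6.5 -0.54 -0.2")

```text
time: 16.8
eef_pos: [0.5054, 0.0832, 0.2005]
orientation: [2.619, 1.735, 0.0]
force: [0.6, 0.3, 0.6]
grip_width: 0.0517
```

Call:
play_rows(rows="0 0 0 -0.18 -0.1; 0 0 0 -0.36 0; 0 0 0 -0.54 0; 0 0 0 -0.72 0; 0 0 0 -0.9 0; 0 0 0 -1.08 0; 0 0 0 -1.26 0; 0 0 0 -1.26 0")

```text
time: 17.8
eef_pos: [0.5054, 0.0832, 0.2003]
orientation: [-1.106, -2.94, 0.0]
force: [1.0, 0.4, -0.3]
grip_width: 0.0427
```

```bash
python3 - <<'E'
from h import *
snap('wrist','w16.png')
plan([],[])
E
```

```text
t 17.85 tool polar r 0.0487 c 1.239 z 0.2003 F [-1.   0.1  0.3] yaw 0.85 q6 0.75 w 0.043150073989908264
```

View pics/w16.png

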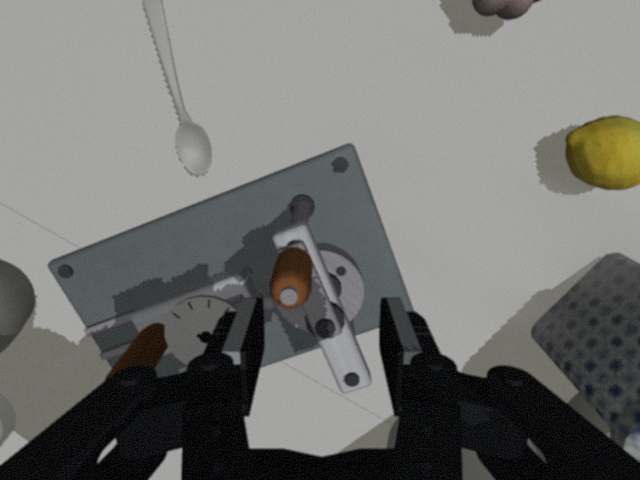

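```bash
python3 - <<'E'
from h import *
for n,u,v,z in (('knob',289,296,.165),('hub',326,327,.124),('c4',352,145,.012),('c3',49,264,.012)):
    w=wplane(u,v,z);d=w-O;print(n,w.round(4),np.hypot(d[0],d[1]).round(4),'crank',((np.arctan2(d[1],d[0])-1.2227+np.pi)%(2*np.pi)-np.pi).round(3))
E
```

```text
knob [0.5022 0.0653 0.165 ] 0.043 crank 1.62
hub [0.5439 0.052  0.124 ] 0.0008 crank -2.011
c4 [0.4886 0.1281 0.012 ] 0.0932 crank 0.976
c3 [ 0.3967 -0.1247  0.012 ] 0.23 crank 2.799
```

```bash
python3 - <<'E'
from h import *
rel((.501,.0655),.1355)
from scipy.spatial.transform import Rotation as Ro
c=cams.camera_params("wrist");K=c["camera_matrix"];H=c["hand_eye"]
D=[('w9',[.5712,.0904,.1364],[-2.026,2.399,-.002],327,362),('w10',[.5859,.0609,.1356],[1.137,-2.928,-.006],333,377),('w11',[.5806,.0265,.1357],[-.129,3.138,.007],334,376),('w12',[.5502,.0081,.1357],[.908,3.005,.007],334,379),('w13',[.5175,.0167,.1358],[1.832,2.546,.008],334,382),('w14',[.4997,.0455,.1358],[2.566,1.798,.006],334,385),('w15',[.5101,.079,.1359],[2.98,.958,.009],336,405)]
for n,p,r,u,v in D:
    R=Ro.from_rotvec(r).as_matrix();p=np.array(p)
    d=R@(H[:3,:3]@np.array([(u-K[0,2])/K[0,0],-(v-K[1,2])/K[1,1],-1]));o=p+R@H[:3,3]
    w=o+d*(.165-o[2])/d[2]; d=w-O
    print(n,w.round(4),np.hypot(d[0],d[1]).round(4),((np.arctan2(d[1],d[0])-1.2227+np.pi)%(2*np.pi)-np.pi).round(3))
E
```

```text
t 17.85 tcp [0.5054 0.0832 0.2003] F [-1.05  0.11  0.27] w 0.0432 yaw y 0.8504 z [-0. -0. -1.] q [ 0.03  0.01 -0.    1.56 -0.    0.75]
need cm [-0.83 -1.62  6.48]
w9 [0.5702 0.091  0.165 ] 0.0469 -0.263
w10 [0.5879 0.0666 0.165 ] 0.0468 -0.919
w11 [0.5854 0.03   0.165 ] 0.0477 -1.715
w12 [0.557  0.0073 0.165 ] 0.0473 -2.499
w13 [0.5227 0.0107 0.165 ] 0.0467 3.034
w14 [0.4997 0.0365 0.165 ] 0.0465 2.272
w15 [0.499  0.0666 0.165 ] 0.0464 1.613
```

Call:
play_rows(rows="-0.8 -1.6 0 0 0; -0.8 -1.6 0 0 0; -0.8 -1.6 3 0 0; -0.8 -1.6 6.5 0 0; -0.8 -1.6 6.5 0 0; -0.8 -1.6 6.5 0 0.38; -0.8 -1.6 6.5 0 0.38; -0.8 -1.6 6.5 0 0.38")

```text
time: 18.85
eef_pos: [0.5021, 0.0658, 0.1369]
orientation: [1.103, 2.939, 0.002]
force: [-0.0, -0.5, -0.1]
grip_width: 0.0262
```

```bash
python3 - <<'E'
from h import *
snap('wrist','w17.png')
c=1.62-.1*np.arange(1,9);plan(c,1.2227+c-1.571)
E
```

```text
t 18.9 tool polar r 0.0434 c 1.61 z 0.1366 F [-0.8  0.1  0.1] yaw 0.853 q6 0.72 w 0.026641897256693636
0.29 0.31 0.11 -0.32 0.38; 0.41 0.75 0.11 -0.22 0.38; 0.48 1.19 0.11 -0.12 0.38; 0.52 1.64 0.11 -0.02 0.38; 0.50 2.09 0.11 0.08 0.38; 0.44 2.54 0.12 0.18 0.38; 0.34 2.97 0.12 0.28 0.38; 0.19 3.40 0.12 0.38 0.38;
```

View pics/w17.png

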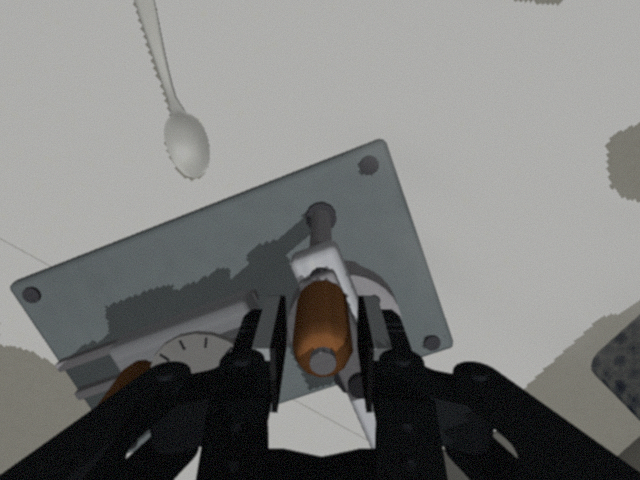

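Call:
play_rows(rows="0.2 0.3 0.1 0 0.38; 0.4 0.75 0.1 0 0.38; 0.5 1.2 0.1 0 0.38; 0.5 1.65 0.1 0 0.38; 0.5 2.1 0.1 0 0.38; 0.45 2.55 0.1 0.1 0.38; 0.35 3 0.1 0.2 0.38; 0.2 3.4 0.1 0.3 0.38")

```text
time: 19.9
eef_pos: [0.5204, 0.092, 0.1345]
orientation: [-1.535, -2.739, 0.006]
force: [-5.2, -4.2, 4.4]
grip_width: 0.0263
```

```bash
python3 - <<'E'
from h import *
c=np.array([.72,.62,.52,.45]);plan(c,c*0+.45)
E
```

```text
t 19.9 tool polar r 0.0455 c 0.874 z 0.1345 F [-5.2 -4.2  4.4] yaw 0.549 q6 1.07 w 0.026326353572398018
-0.12 0.69 -0.10 0.10 0.38; -0.22 1.13 -0.11 0.10 0.38; -0.37 1.55 -0.11 0.10 0.38; -0.50 1.84 -0.11 0.10 0.38;
```

Call:
play_rows(rows="-0.1 0.7 -0.1 0.05 0.38; -0.2 1.15 -0.1 0.1 0.38; -0.35 1.55 -0.1 0.1 0.38; -0.5 1.85 -0.1 0.1 0.38; -0.5 1.85 -0.1 0.1 0.38; -0.5 1.75 -0.1 0.1 0; -0.5 1.75 -0.1 0.1 0; -0.5 1.75 -6 0.1 0")

```text
time: 20.9
eef_pos: [0.5334, 0.0974, 0.1858]
orientation: [-1.658, -2.651, 0.016]
force: [0.4, 0.6, 1.1]
grip_width: 0.0428
```

```bash
python3 - <<'E'
from h import *
rel((.51,.02),.25)
E
```

```text
t 20.9 tcp [0.5334 0.0974 0.1858] F [0.4  0.62 1.08] w 0.0428 yaw y 0.4531 z [-0.018 -0.001 -1.   ] q [0.06 0.11 0.07 1.55 0.   1.17]
need cm [-5.89 -5.6  -6.37]
```

Call:
play_rows(rows="0 0 -4 0 0; -2 -2 -6.4 -0.15 0; -4 -4 -6.4 -0.33 0; -5.9 -5.6 -6.4 -0.51 0; -5.9 -5.6 -6.4 -0.69 0; -5.9 -5.6 -6.4 -0.77 0; -5.9 -5.6 -6.4 -0.77 0")

```text
time: 21.78
eef_pos: [0.5154, 0.02, 0.2587]
orientation: [0.545, 3.093, 0.001]
force: [-0.5, 0.3, 0.2]
grip_width: 0.0425
```

```bash
python3 - <<'E'
from h import *
rel((.51,.02),.25)
snap('wrist','w18.png')
E
```

```text
t 21.775 tcp [0.5154 0.02   0.2587] F [-0.51  0.31  0.16] w 0.0425 yaw y 1.2218 z [ 0.001  0.    -1.   ] q [-0.09  0.03  0.14  1.67  0.    0.26]
need cm [ 0.5  -0.19  0.87]
```

View pics/w18.png

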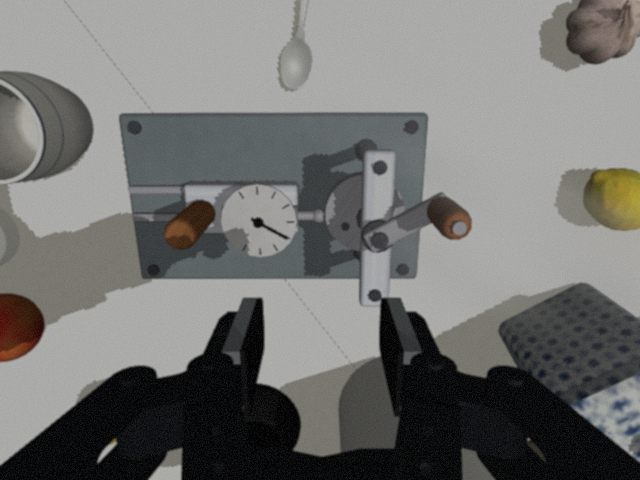

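```bash
cat >> h.py <<'E'
def dialread(f,cx,cy,save=None):
    g=cv2.cvtColor(cv2.imread('pics/'+f),cv2.COLOR_BGR2GRAY).astype(float)
    s,p,R=axes()
    # rectify dial: world polar sampling at z=.082 about centre
    c0=wplane(cx,cy,.084)
    c=cams.camera_params("wrist");K=c["camera_matrix"];H=c["hand_eye"]
    def proj(W):
        q=H[:3,:3].T@((R.T@(W-p).T)-H[:3,3:4]); return (K[0,0]*q[0]/-q[2]+K[0,2]),(K[1,1]*-q[1]/-q[2]+K[1,2])
    A=np.radians(np.arange(-150,150,.5));best=[]
    for a in A:
        dirn=np.cos(a)*YH+np.sin(a)*XH  # + = right of wheel direction
        W=c0+np.outer(np.arange(.006,.021,.001),dirn)
        u,v=proj(W);best.append(cv2.remap(g.astype(np.float32),u.astype(np.float32)[None],v.astype(np.float32)[None],1).mean())
    b=np.array(best);i=b.argmin();w=np.clip(b.min()+.5*(np.median(b)-b.min())-b,0,None);w[abs(A-A[i])>.3]=0
    a=np.degrees((w*A).sum()/w.sum());print('dial deg right',a.round(1),'plunger mm',(15+a/8).round(2),'dark',b.min().round(0),np.median(b).round(0))
def crankread(u,v,hu,hv):
    k=wplane(u,v,.165);h=wplane(hu,hv,.126)
    for o in (O,h):
        d=k-o;print('crank',((np.arctan2(d[1],d[0])-1.2227+np.pi)%(2*np.pi)-np.pi).round(3),'r',np.hypot(d[0],d[1]).round(4))
E
python3 - <<'E'
from h import *
dialread('w18.png',258,222)
crankread(459,228,378,240)
im=cv2.imread('pics/w18.png');cv2.imwrite('pics/w18z.png',cv2.resize(im[150:310,200:480],None,fx=2.8,fy=2.8,interpolation=cv2.INTER_CUBIC))
E
```

```text
dial deg right 31.4 plunger mm 18.93 dark 40.0 159.0
crank 0.49 r 0.0439
crank 0.464 r 0.046
```

View pics/w18z.png

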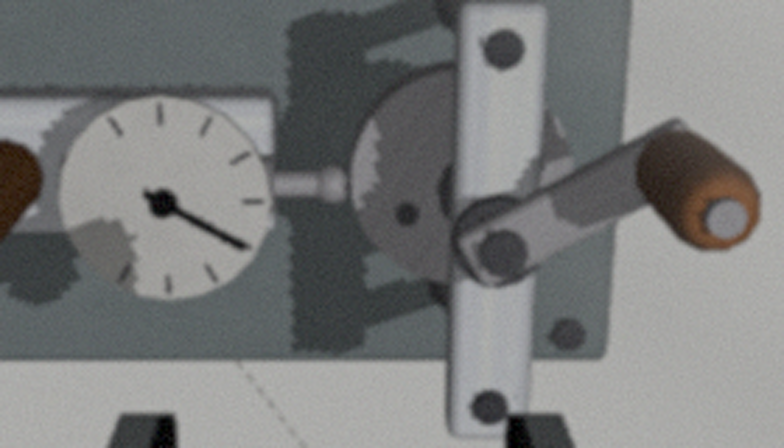

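```bash
cat > fit.py <<'E'
import h; from h import *
from scipy.spatial.transform import Rotation as Ro
from scipy.optimize import least_squares
D=[('w7.png',[.4963,-.0774,.2143],[-2.024,2.403,0],308,284),('w8.png',[.5696,.0873,.2087],[2.024,-2.401,-.001],384,6),('w10.png',[.5859,.0609,.1356],[1.137,-2.928,-.006],276,5),('w11.png',[.5806,.0265,.1357],[-.129,3.138,.007],203,111),('w12.png',[.5502,.0081,.1357],[.908,3.005,.007],211,245),('w15.png',[.5101,.079,.1359],[2.98,.958,.009],490,367)]
for f,p,r,x,y in D:
    h.axes=lambda p=p,r=r:({},np.array(p),Ro.from_rotvec(r).as_matrix())
    print(f,end=' ');h.dialread(f,x,y)
E
python3 fit.py
```

```text
w7.png dial deg right -3.1 plunger mm 14.61 dark 49.0 165.0
w8.png dial deg right -141.6 plunger mm -2.7 dark 0.0 108.0
w10.png dial deg right -141.5 plunger mm -2.69 dark 0.0 176.0
w11.png dial deg right -53.7 plunger mm 8.29 dark 26.0 171.0
w12.png dial deg right -50.3 plunger mm 8.71 dark 24.0 179.0
w15.png dial deg right -138.7 plunger mm -2.33 dark 9.0 100.0
```

```bash
python3 - <<'E'
import numpy as np
from scipy.optimize import least_squares
c=np.array([-.265,-1.715,-2.499,.475,-.92]);y=np.array([14.61,8.29,8.71,18.93,11.2])
f=lambda p:p[0]+6*np.cos(c-p[1])+np.sqrt(36.5**2-36*np.sin(c-p[1])**2)-36.5-y
s=least_squares(f,[13,1]);print(s.x,s.fun,s.x[0]+6)
E
```

```text
[14.15106795  1.11678959] [ 1.89484536e-01  1.00840787e-01  1.39783218e-04 -1.49931915e-01
 -1.40533187e-01] 20.151067946707933
```

```bash
python3 - <<'E'
from h import *
rel((.5376,.0972),.1355)
E
```

```text
t 21.825 tcp [0.5153 0.0201 0.2586] F [-0.3  -1.29 -0.06] w 0.0429 yaw y 1.2215 z [ 0.001  0.    -1.   ] q [-0.09  0.03  0.14  1.67  0.    0.26]
need cm [ 0.55  8.   12.31]
```

Call:
play_rows(rows="0.3 4 0 0.18 0; 0.55 8 0 0.36 0; 0.55 8 3 0.5 0; 0.55 8 7 0.6 0; 0.55 8 10.5 0.6 0; 0.55 8 12.3 0.6 0; 0.55 8 12.3 0.6 0.38; 0.55 8 12.3 0.6 0.38")

```text
time: 22.82
eef_pos: [0.5382, 0.0972, 0.1371]
orientation: [1.433, 2.793, 0.002]
force: [0.4, -0.8, -0.1]
grip_width: 0.0266
```

```bash
python3 - <<'E'
from h import *
snap('wrist','w19.png')
c=.48+.13*np.arange(1,9);plan(c,c*0+.6)
c=.48+.13*np.arange(9,11);plan(c,c*0+.6)
E
```

```text
t 22.875 tool polar r 0.0449 c 0.456 z 0.1374 F [-0.3 -0.9  0.1] yaw 0.623 q6 1.0 w 0.025914715946774736
0.30 -0.62 0.19 0.02 0.38; 0.47 -1.18 0.19 0.02 0.38; 0.57 -1.76 0.19 0.02 0.38; 0.59 -2.34 0.19 0.02 0.38; 0.54 -2.92 0.18 0.02 0.38; 0.41 -3.49 0.18 0.02 0.38; 0.20 -4.04 0.18 0.02 0.38; -0.07 -4.56 0.18 0.02 0.38; 
t 22.875 tool polar r 0.0449 c 0.456 z 0.1374 F [-0.3 -0.9  0.1] yaw 0.623 q6 1.0 w 0.025914715946774736
-0.41 -5.04 0.18 0.02 0.38; -0.80 -5.47 0.18 0.02 0.38;
```

View pics/w19.png

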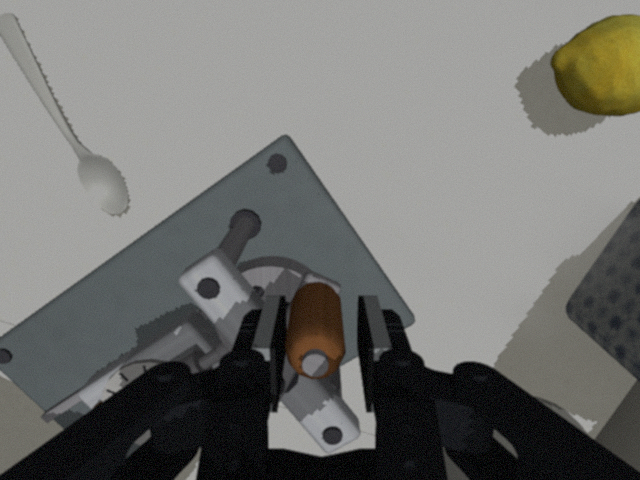

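Call:
play_rows(rows="0.3 -0.6 0.1 0 0.38; 0.45 -1.2 0.1 -0.05 0.38; 0.55 -1.75 0.1 -0.1 0.38; 0.6 -2.35 0.1 -0.15 0.38; 0.55 -2.9 0.1 -0.2 0.38; 0.4 -3.5 0.1 -0.25 0.38; 0.2 -4.05 0.1 -0.3 0.38; -0.05 -4.55 0.1 -0.35 0.38")

```text
time: 23.88
eef_pos: [0.5023, 0.072, 0.1362]
orientation: [0.92, 2.999, 0.01]
force: [2.5, 4.1, 0.4]
grip_width: 0.0265
```

```bash
python3 - <<'E'
from h import *
c=np.array([1.65,1.76,1.7]);plan(c,c*0+1)
E
```

```text
t 23.875 tool polar r 0.0454 c 1.476 z 0.1362 F [2.5 4.1 0.4] yaw 0.976 q6 0.6 w 0.026482365413111646
-0.22 -0.75 0.07 -0.02 0.38; -0.41 -1.21 0.07 -0.02 0.38; -0.30 -0.96 0.07 -0.02 0.38;
```

Call:
play_rows(rows="-0.1 -0.4 0 0 0.38; -0.2 -0.75 0 0 0.38; -0.4 -1.2 0 0 0.38; -0.4 -1.2 0 0 0.38; -0.3 -0.95 0 0 0; -0.3 -0.95 0 0 0; -0.3 -0.95 -4 0 0; -0.3 -0.95 -8 0 0")

```text
time: 24.88
eef_pos: [0.4963, 0.0604, 0.2139]
orientation: [-0.924, -2.999, 0.003]
force: [1.8, -0.1, -0.1]
grip_width: 0.0427
```

```bash
python3 - <<'E'
from h import *
rel((.51,.02),.25)
E
```

```text
t 24.875 tcp [0.4963 0.0604 0.2139] F [ 1.79 -0.06 -0.06] w 0.0427 yaw y 0.9729 z [-0.004 -0.001 -1.   ] q [-0.01 -0.02 -0.    1.59 -0.    0.59]
need cm [-3.4  -2.58 -3.61]
```

Call:
play_rows(rows="-2 -1.5 -3.6 -0.12 0; -3.4 -2.6 -4 -0.25 0; -3.4 -2.6 -4 -0.25 0; -3.4 -2.6 -4 -0.25 0")

```text
time: 25.38
eef_pos: [0.5102, 0.0204, 0.2532]
orientation: [-0.546, -3.091, -0.0]
force: [0.2, 0.4, 0.1]
grip_width: 0.0427
```

```bash
python3 - <<'E'
from h import *
rel((.51,.02),.25)
snap('wrist','w20.png')
E
```

```text
t 25.375 tcp [0.5102 0.0204 0.2532] F [0.21 0.38 0.06] w 0.0427 yaw y 1.2212 z [-0.003  0.    -1.   ] q [-0.09  0.02  0.11  1.67  0.    0.26]
need cm [ 0.   -0.05  0.32]
```

View pics/w20.png

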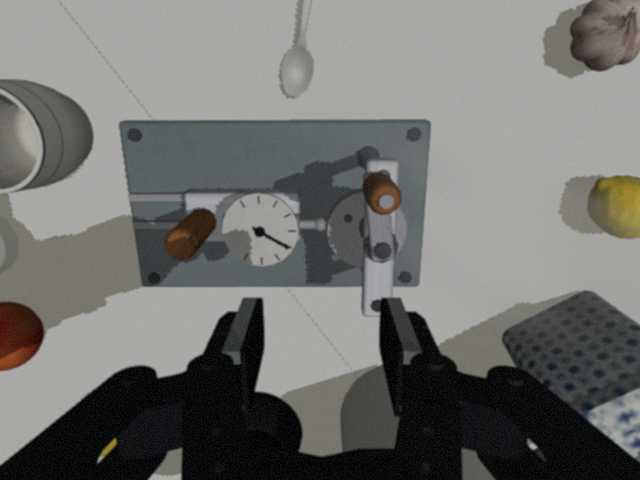

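```bash
python3 - <<'E'
from h import *
im=cv2.imread('pics/w20.png');cv2.imwrite('pics/w20z.png',cv2.resize(im[150:310,200:480],None,fx=2.8,fy=2.8,interpolation=cv2.INTER_CUBIC))
dialread('w20.png',259.5,232)
crankread(386,202,381,251)
c=np.array([-.265,-1.715,-2.499,.475,-.92])
E
```

```text
dial deg right 30.0 plunger mm 18.75 dark 36.0 156.0
crank 1.72 r 0.0434
crank 1.667 r 0.0434
```

View pics/w20z.png

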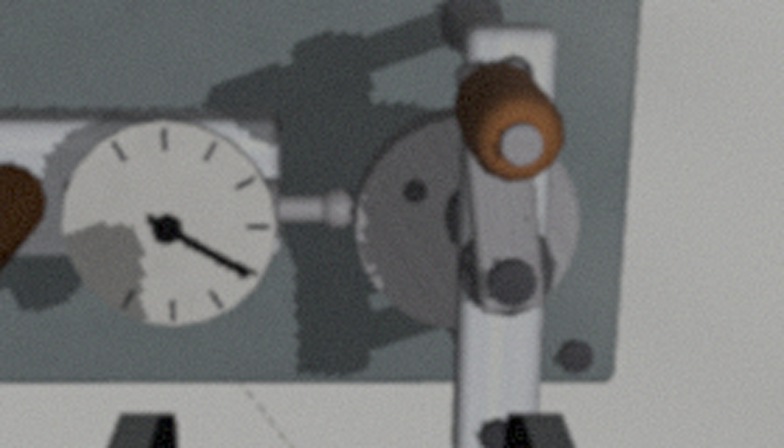

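```bash
python3 - <<'E'
from h import *
rel((.5005,.0627),.1355)
E
```

```text
t 25.425 tcp [0.5101 0.0206 0.2531] F [ 0.19  0.14 -0.09] w 0.043 yaw y 1.222 z [-0.003  0.    -1.   ] q [-0.09  0.02  0.11  1.67  0.    0.26]
need cm [ 2.32  3.63 11.77]
```

Call:
play_rows(rows="1.2 1.8 0 0.1 0; 2.3 3.6 0 0.17 0; 2.3 3.6 3 0.17 0; 2.3 3.6 7 0.17 0; 2.3 3.6 10.5 0.17 0; 2.3 3.6 11.7 0.17 0; 2.3 3.6 11.7 0.17 0.38; 2.3 3.6 11.7 0.17 0.38")

```text
time: 26.42
eef_pos: [0.5027, 0.0618, 0.139]
orientation: [0.804, 3.034, 0.001]
force: [-0.4, 0.3, 0.7]
grip_width: 0.0262
```

```bash
python3 - <<'E'
from h import *
snap('wrist','w21.png')
c=np.array([1.6,1.5,1.4,1.3,1.2,1.1,1.03,1.03]);plan(c,1.2227+c-1.571)
E
```

```text
t 26.475 tool polar r 0.0414 c 1.695 z 0.1393 F [-0.7 -0.5  0.8] yaw 1.053 q6 0.51 w 0.02635572587131618
0.45 0.31 0.38 -0.20 0.38; 0.51 0.76 0.38 -0.10 0.38; 0.54 1.21 0.38 0.00 0.38; 0.51 1.66 0.38 0.10 0.38; 0.45 2.10 0.38 0.20 0.38; 0.33 2.54 0.38 0.30 0.38; 0.23 2.83 0.38 0.37 0.38; 0.23 2.83 0.38 0.37 0.38;
```

View pics/w21.png

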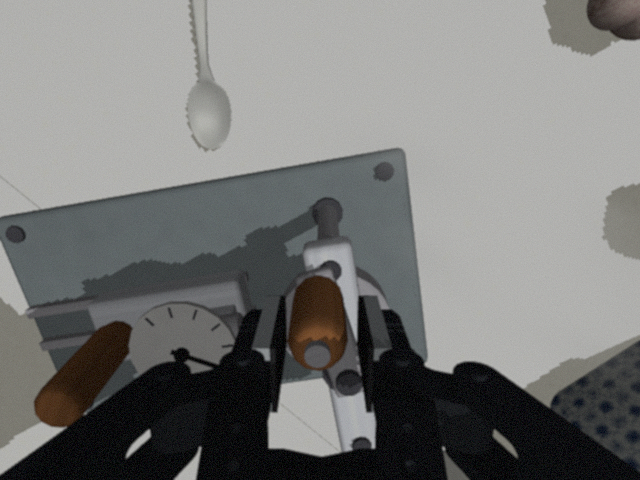

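Call:
play_rows(rows="0.4 0.3 0.2 0 0.38; 0.5 0.75 0.2 0 0.38; 0.55 1.2 0.2 0 0.38; 0.5 1.65 0.2 0.1 0.38; 0.45 2.1 0.2 0.2 0.38; 0.35 2.5 0.2 0.3 0.38; 0.25 2.8 0.2 0.35 0.38; 0.25 2.8 0.2 0.35 0.38")

```text
time: 27.48
eef_pos: [0.5129, 0.0869, 0.1361]
orientation: [-1.32, -2.851, 0.002]
force: [-3.2, -2.4, 3.4]
grip_width: 0.0264
```

```bash
python3 - <<'E'
from h import *
plan([1.03],[.7]);s,p,R=axes();t=wplane(0,0,0)
E
```

```text
t 27.475 tool polar r 0.0459 c 1.073 z 0.1361 F [-3.2 -2.4  3.4] yaw 0.703 q6 0.91 w 0.026404519304592654
-0.09 0.20 0.06 0.00 0.38;
```

Call:
play_rows(rows="0 0.2 0 0 0.38; 0 0.2 0 0 0.38; 0 0 0 0 0.2; 0 0 0 0 0; 0 0 0 0 0; 0 0 -4 0 0; 0 0 -8 0 0; 0 0 -8 0 0")

```text
time: 28.48
eef_pos: [0.5159, 0.0876, 0.2196]
orientation: [1.317, 2.844, 0.007]
force: [0.4, -0.4, -0.7]
grip_width: 0.0428
```

```bash
python3 - <<'E'
from h import *
rel((.51,.02),.25)
E
```

```text
t 28.475 tcp [0.5159 0.0876 0.2196] F [ 0.41 -0.37 -0.66] w 0.0428 yaw y 0.7032 z [ 0.008  0.001 -1.   ] q [0.04 0.03 0.06 1.59 0.   0.91]
need cm [-4.79 -4.8  -3.05]
```

Call:
play_rows(rows="-2 -2 -3 -0.15 0; -4 -4 -3 -0.33 0; -4.8 -4.8 -3 -0.51 0; -4.8 -4.8 -3 -0.52 0; -4.8 -4.8 -3 -0.52 0")

```text
time: 29.1
eef_pos: [0.5075, 0.0201, 0.2445]
orientation: [-0.547, -3.092, -0.001]
force: [-0.2, 0.6, -0.4]
grip_width: 0.0426
```

```bash
python3 - <<'E'
from h import *
rel((.51,.02),.25)
im=snap('wrist','w22.png')[:,:,::-1];cv2.imwrite('pics/w22z.png',cv2.resize(im[150:310,200:480],None,fx=2.8,fy=2.8,interpolation=cv2.INTER_CUBIC))
E
```

```text
t 29.1 tcp [0.5075 0.0201 0.2445] F [-0.16  0.59 -0.45] w 0.0426 yaw y 1.2208 z [-0.001  0.001 -1.   ] q [-0.09  0.01  0.09  1.65  0.    0.26]
need cm [-0.24  0.08 -0.55]
```

View pics/w22z.png

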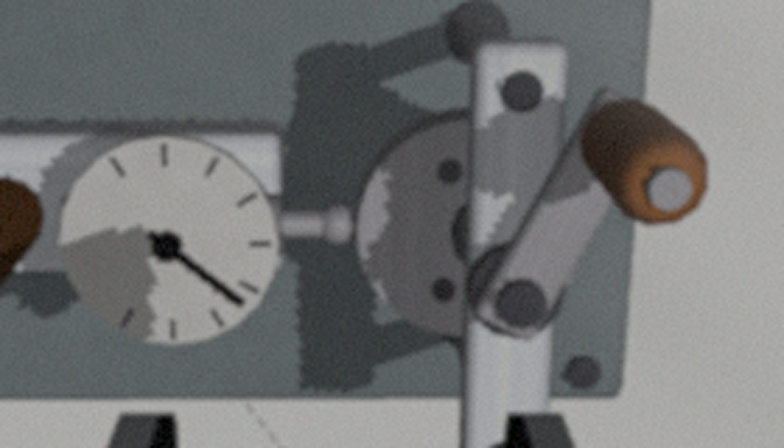

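```bash
python3 - <<'E'
from h import *
dialread('w22.png',200+166/2.8,150+246/2.8)
crankread(200+670/2.8,150+188/2.8,200+521/2.8,150+303/2.8)
E
```

```text
dial deg right 39.7 plunger mm 19.96 dark 34.0 157.0
crank 1.087 r 0.0436
crank 1.068 r 0.0444
```

Call:
play_rows(rows="6 1 -1 0 0; 12 4 -1 0 0; 18 9 -1 0 0; 24 14 -1 0 0; 29 19 -1 0 0; 33 24 -1 0 0; 36 28 -1 0 0; 36 28 -1 0 0")

```text
time: 30.15
eef_pos: [0.2624, 0.4085, 0.2549]
orientation: [-0.539, -3.094, -0.0]
force: [0.1, -1.1, -0.3]
grip_width: 0.0426
```

```bash
python3 - <<'E'
from h import *
s=arm.state();print(s['time'],s['eef_pos'])
im=snap('top','t23.png')[:,:,::-1]
a=cv2.imread('pics/top0.png')
d=cv2.convertScaleAbs(cv2.absdiff(a,im),alpha=3)
cv2.imwrite('pics/cmp.png',np.vstack([im[90:340,150:480],d[90:340,150:480]]))
E
```

```text
30.15 [0.2624417  0.40846254 0.25489142]
```

View pics/cmp.png

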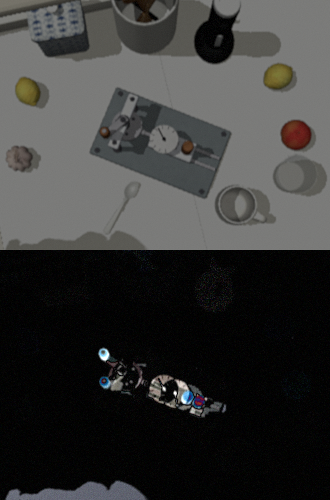

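The before/after difference shows only the gauge, crank and wheel changed. The stand plate and everything else on the worktop have not moved. Handing in.

```bash
python3 -c "
from bench import arm
print(arm.close_job())"
```

```text
the job is handed in; nothing more can be done
None
```

The job is done and handed in at 30.15 s, with the arm clear and touching nothing. The wheel is standing with its high spot under the plunger.

- **Gauge:** I slid it forward until the dial read about 14.6 mm pushed in, which is close to half-way, and let it go there.
- **Through the low spot:** I turned the crank clockwise. The plunger fell to 8.3 mm in the readings on either side of the low spot, then rose.
- **Regrip:** On the far side my gripper angle drifted from what I had planned, and the knob slid along the pads. I lifted off and took hold again.
- **Finding the high spot:** I went past it and back, reading 18.9 mm at crank angle 0.48 rad on one side and 18.75 mm at about 1.70 rad on the other. That puts the high spot at about 1.06–1.1 rad.
- **Final position:** The wheel is left at about 1.08 rad, with the plunger at about 20.0 mm. A fit to the earlier readings predicted a peak of about 20.15 mm, so the two agree within reading error. The largest plunger reading was well short of the 30 mm stop.

The side force readings I took at the wrist stayed at or below about 12 N. A before/after comparison of the top view shows that only the gauge, crank and wheel changed; the stand and the other things did not move.

One check disagreed slightly. Mid-job, the wrist camera placed the stand's corners 1.5–3.5 mm from the top camera's first measurement. I took this as calibration error between the cameras, because the top view shows no shift.

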